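# Vent the pressure sprayer at its release valve

### The arm

A 6-joint arm with a two-finger parallel gripper is mounted at the origin on the work surface. World frame = base frame: x ahead of the robot, y to its left, z up, the work surface at z = 0. Lengths are in m, angles in degrees, forces in N, time in s.
With the tool pointing down it reaches from about 0.4 to 0.825 m from the base axis. Payload 7 kg.
Tool frame: the origin (TCP) lies at the very end of the fingers, on their centre line; the grasp point (between the pads) lies bot.grasp_offset behind it (bot.grasp_offset is the distance from the TCP to the grasp point, in m); z points along the fingers, x is the direction in which the jaws open and shut, and the axes are right-handed (so a half turn about z gives the same grasp; the last joint's range is limited). The gripper opens to 85 mm and grips with 20 to 120 N. Pads are 22 mm wide; open, the fingers measure 114 mm over their backs; the gripper's body (76 mm by 85 mm) begins 54 mm behind the grasp point. The pads swing forward as they close: fully open they stand 13 mm farther back than shut.
Start: joints at [16.507, 20.546, 0.682, 0, -70.136, -16.507], TCP at [0.675, -0, 0.231] pointing down, gripper open.
Joint ranges: [-176.03, 176.03], [-82.01, 121.73], [-58.28, 71.71], [-173.87, 95.51], [-174.79, -0.11], [-173.66, 173.66]. Speed limits (degrees/s): [136.94, 136.94, 172.46, 180, 180, 180].

### API

Orientations are given as a 3x3 rotation matrix whose columns are the frame's x, y, z axes.
In Python, from station import bot, imaging, order gives the robot as it stands. The module is installed in compiled form; this text tells all that it offers.
- The arm moves only by the shell command python3 -m handwheel 'ROWS' [FORCE]. ROWS is JSON, a list that holds one entry, the list of rows, each a list of 5 numbers: the shift along the tool's x, y, z in mm, then the turn about the tool's z in rad, then the opening, from -1 (shut) to 1 (fully open), so that 0 is half open. In form: [[[x, y, z, yaw, claw], ...]]. A call has 1 to 5 rows; each row shifts and turns the commanded pose from where the row before left it, along the tool's axes as they then stand; what a row does not reach is not made up. A row lasts 1/12 s, in which the tool goes at most 41.7 mm and 7.16 degrees, less where a joint would pass 70% of its speed; a pose out of reach is approached as far as the arm can. A call is refused whole if a number of a shift passes 41.7 or a number of a turn 0.125, either way. A call with a gripper value outside its range is refused whole. The fingers move at their own pace and stop on an object; FORCE is the grip in N (left out, the last holds). Time passes only in rows, so rows that do not move let the fingers close. It gives the time, the measured TCP pose, the force and the opening at its end, in the units of the state.
- bot.observe(): the state, without advancing time (a new reading comes with each control period).
- imaging.read_camera(name): name is "scene" or "side" or "wrist"; returns a dict with "color" (384x512x3 uint8, red, green, blue), "fx", "fy", "cx", "cy" (pixels), "extrinsics" (4x4, takes a point from camera to world coordinates). Camera axes: x right, y up, looking along -z (the intrinsics and any distortion apply to the point x, -y, -z); pixel columns grow to the right and rows downward; lengths in m; the calibration is good to about 2 mm. A picture is of the moment at which its call begins. There is no depth.
- order.finish_job(): hands the job in, once; it reports no verdict.
The state is a dict: "time": time; "joints": joint angles; "qvel": joint speeds; "joint_torque": joint torques, N m; "position": TCP position; "tool_rot": TCP orientation; "contact_force": force on the tool from outside, world axes, zero at the start; "torque": the same for the moment, N m; "grip_width": finger opening in m.
Only numpy, scipy, OpenCV 4.12 (cv2) and the standard library are available. Lean on these libraries where they do the work, as an engineer would, in place of code of your own. Each camera call takes 0.05 s, during which the arm holds its last target. There are 200 camera calls.

### The job

The pressure sprayer on the counter is still pumped up. On its small release valve, unscrew the knurled brass lock nut (counter-clockwise) all the way up to its end stop and let go of it; then, with closed fingers, feel for the freed red pin tip and press it straight down until you feel it bottom inside the valve and keep it bottomed with a steady push of about 10 N for two seconds to let the air out, without forcing it: it bends at 13 N. Then let the pin spring back up, leave the nut up, do not bend the valve over sideways, and leave the goods around the sprayer where they stand.

Things in the scene. Friction and masses are not known exactly. Their poses are not given: they have to be found in the camera images.
- sprayer: off-white pressure-sprayer tank, black foot, 210 mm diameter, flat top 210 mm high; heavy, does not shift. Origin: centre of its underside, z up. At 62 mm along its +x stands the release valve, upright; at 42 mm along its -x the pump: black collar 72 mm diameter, orange cross handle 128 mm long along the sprayer's y, 24 mm thick, its top 296 mm above the counter
- lock_nut (a joint): turn of the knurled brass lock nut (13 mm diameter, 9 mm high, round the pin), rad. 0 to 0.5 at the start: down on the valve seat, where it locks the pin; its centre is then 4.5 mm above the seat. Grows counter-clockwise from above; the nut climbs the pin 6 mm in one full turn to its end stop at 6.28 and stays there; it cannot come off. Turning takes about 0.06 N m
- vent_pin (a joint): how far the pin is pressed, m, grows downward. Red pin tip 6.4 mm diameter, 5 mm high; its top is 23 mm above the seat when up (0). A soft spring (2 N, 3.4 N at 5 mm) holds it up. Freed by the nut, it bottoms on a firm hidden stop at 1 to 5.3 mm (differs from valve to valve, felt as a sharp rise of force). Bottomed firmly: over 8 N on the tip. Bends at 13 N. The nut rides with it
- vent_stem (a joint): lean of the valve's brass stem about the sprayer's x axis, rad, 0 upright. The stem is 8 mm in diameter, 30 mm high up to the seat (its top, under the nut). The seat stands 246 to 253 mm above the counter: the valve is screwed more or less deep into the tank. It sits in a rubber grommet (22 mm wide, 9 mm high) that gives about 0.6 degrees per N of side push at the nut; it springs back upright
- stem_pitch (a joint): lean of the same stem about the sprayer's y axis, rad, 0 upright. A lean over 15 degrees either way spoils the grommet
- spray_bottle: white bottle with red cap and green label, 64 mm diameter, 165 mm high, standing loose; origin at the centre of its underside. Not to be moved
- measuring_jug: yellow jug with a side handle, 84 mm diameter, 110 mm high, standing loose; origin at the centre of its underside. Not to be moved
- seed_carton: blue carton 100 x 60 x 85 mm (x, y, z), standing loose; origin at the centre of its underside. Not to be moved
- nozzle_tin: flat steel tin, 72 mm diameter, 40 mm high, standing loose; origin at the centre of its underside. Not to be moved

How it is judged (in metres and radians):
On the way, in this order (a step that is already met when the one before it is completed fails the run):
1. the lock nut is unscrewed up to its end stop (turned at least 5.6 of its 6.28 rad) and let go, the pin being up (value of joint lock_nut above 5.6 rad and value of joint vent_pin below 0.0005 m and contact force between the fingers and lock_nut below 0.2 N), for 0.1 s.
2. the freed pin tip is kept bottomed with more than 8 N for 1.2 s, the nut being up (contact force between the fingers and pin_tip above 8 N and value of joint vent_pin above 0.0007 m and value of joint lock_nut above 5.4 rad), for 1.2 s.
At the end, for the whole second after the job is handed in: the lock nut is still up (at least 5.4 rad), the pin has sprung back up (within 0.5 mm), the valve stands upright (within 3 degrees), and the goods around stand where they stood (within 15 mm) (value of joint lock_nut above 5.4 rad and value of joint vent_pin below 0.0005 m and value of joint vent_stem between -0.05 and 0.05 rad and value of joint stem_pitch between -0.05 and 0.05 rad and distance of each of spray_bottle, measuring_jug, seed_carton, nozzle_tin from where it was at the start of the episode below 0.015 m); the robot touches nothing.
It fails at once if the pin tip is pushed with more than 13 N (contact force between anything else and pin_tip above 13 N).
It fails at once if the valve stem is leaned over by more than 15 degrees (value of joint any of vent_stem, stem_pitch above 0.26 rad or value of joint any of vent_stem, stem_pitch below -0.26 rad).
It fails at once if the goods around the sprayer are moved by more than 15 mm (distance of any of spray_bottle, measuring_jug, seed_carton, nozzle_tin from where it was at the start of the episode above 0.015 m).
It also fails if it takes over 67 s, if anything falls off the work surface, if the arm or the gripper's body presses on something with over 40 N, if the wrist force passes 120 N, or if a joint passes its speed limit or range.

## Working session

There is one attempt and no reset: what is moved stays moved. The work goes in short steps, Python scripts to look and compute and a shell command to move; the robot and the scene stay as the last step left them, time stands still between calls to the robot, and variables do not carry over. Pictures are saved under pics/ and viewed, about 8 in all and at most 12, crops included, and the job is handed in when it is done.

```bash
mkdir -p pics; cat > h.py <<'E'
import numpy as np, cv2
from station import bot, imaging, order
def cam(n):
    c=imaging.read_camera(n); return c
def ray(c,u,v):
    d=np.array([(u-c['cx'])/c['fx'],-(v-c['cy'])/c['fy'],-1.0]); E=np.array(c['extrinsics'])
    d=E[:3,:3]@d; return E[:3,3],d/np.linalg.norm(d)
def plane(c,u,v,z):
    o,d=ray(c,u,v); return o+d*(z-o[2])/d[2]
def two(a,b):
    (o1,d1),(o2,d2)=a,b
    t=np.linalg.lstsq(np.c_[d1,-d2],o2-o1,rcond=None)[0]
    p,q=o1+d1*t[0],o2+d2*t[1]; return (p+q)/2,np.linalg.norm(p-q)
def proj(c,P):
    E=np.array(c['extrinsics']); p=E[:3,:3].T@(np.array(P)-E[:3,3])
    return c['cx']+c['fx']*p[0]/-p[2], c['cy']-c['fy']*p[1]/-p[2]
E
python3 - <<'E'
from h import *
s=bot.observe(); print(s, bot.grasp_offset)
ims=[]
for n in('scene','side','wrist'):
    c=cam(n); np.save('pics/%s0.npy'%n,c,allow_pickle=True); print(n,c['fx'],c['cx'],c['cy'],np.round(c['extrinsics'],3).tolist(),[k for k in c])
    cv2.imwrite('pics/%s0.png'%n,c['color'][...,::-1]); ims.append(c['color'][...,::-1])
z=np.zeros_like(ims[0])
m=np.vstack([np.hstack(ims[:2]),np.hstack([ims[2],z])])
cv2.imwrite('pics/all0.png',cv2.resize(m,(800,600),interpolation=cv2.INTER_AREA))
E
```

```text
{'time': 0.0, 'joints': array([ 1.65085981e+01,  2.05917079e+01,  6.32400560e-01, -2.21993681e-02,
       -7.01350360e+01, -1.65085722e+01]), 'qvel': array([ 0.00156396,  0.02404673,  0.00175711,  0.00966734, -0.01366665,
       -0.01654377]), 'joint_torque': array([ 2.55543900e-04, -5.83324420e+01,  2.93422562e+01,  6.93659976e+00,
       -6.00149287e-03, -1.14765509e-06]), 'position': array([6.74504620e-01, 2.87332608e-06, 2.30343628e-01]), 'tool_rot': array([[-9.99998576e-01,  1.31406196e-04, -1.68224790e-03],
       [ 1.31605752e-04,  9.99999984e-01, -1.18514634e-04],
       [ 1.68223230e-03, -1.18735858e-04, -9.99998578e-01]]), 'contact_force': array([ 0.21549673, -0.11801359,  0.51568771]), 'torque': array([ 0.02040232, -0.04605208,  0.00340607]), 'grip_width': 0.08532618454883491} 0.0187
scene 362.5501853654837 261.74170359050476 188.92265549216387 [[-0.777, -0.369, 0.511, 0.953], [0.629, -0.423, 0.652, 0.578], [-0.024, 0.828, 0.561, 0.656], [0.0, 0.0, 0.0, 1.0]] ['color', 'fx', 'fy', 'cx', 'cy', 'extrinsics']
side 495.7961146499396 248.75652166208286 186.8131729370309 [[0.698, 0.393, -0.598, -0.192], [-0.716, 0.376, -0.589, -0.707], [-0.006, 0.839, 0.544, 0.815], [0.0, 0.0, 0.0, 1.0]] ['color', 'fx', 'fy', 'cx', 'cy', 'extrinsics']
wrist 300.65216690493605 262.9475416791825 191.3136176515251 [[-1.0, -0.001, 0.001, 0.676], [0.001, -0.951, -0.308, -0.08], [0.001, -0.308, 0.951, 0.373], [0.0, 0.0, 0.0, 1.0]] ['color', 'fx', 'fy', 'cx', 'cy', 'extrinsics']
```

View pics/all0.png

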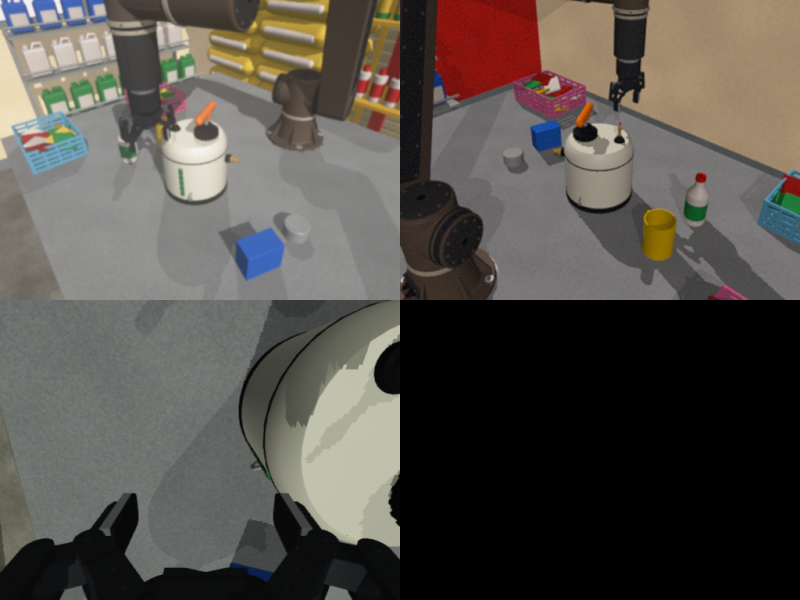

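The scene and side views show the tank. The red pin is near (280,165) in side and about (220,163) in scene, partly hidden by the gripper. I'll zoom in on both.

```bash
python3 - <<'E'
import cv2,numpy as np
a=cv2.imread('pics/scene0.png')[110:260,180:330]; b=cv2.imread('pics/side0.png')[110:260,195:345]
cv2.imwrite('pics/crop0.png',np.hstack([cv2.resize(x,(400,400),interpolation=cv2.INTER_CUBIC) for x in(a,b)]))
E
```

```text
(no output)
```

View pics/crop0.png

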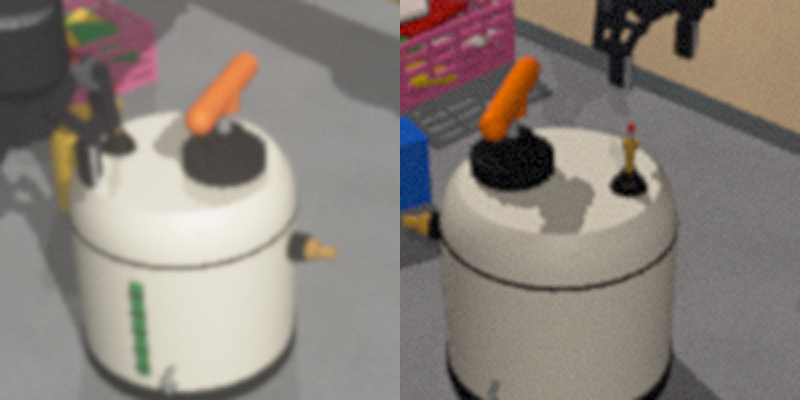

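```bash
python3 - <<'E'
from h import *
S=np.load('pics/scene0.npy',allow_pickle=True).item(); D=np.load('pics/side0.npy',allow_pickle=True).item()
im=D['color'].astype(int); 
m=(im[...,0]>120)&(im[...,1]<80)&(im[...,2]<90); m[:140]=0;m[180:]=0;m[:,:265]=0;m[:,300:]=0
v,u=np.nonzero(m); print('red',u.mean() if len(u) else None,v.mean() if len(v) else None,len(u))
print('grommet two',two(ray(S,225.5,164.4),ray(D,280.8,180.5)))
for z in (.264,.271): print('pin',plane(D,281.3,157.6,z))
# collar top / handle: bounding in both
for n,c in(('S',S),('D',D)):
    im=c['color'].astype(int); m=(im[...,0]>170)&(im[...,1]>60)&(im[...,1]<140)&(im[...,2]<70)
    k,l,st,ce=cv2.connectedComponentsWithStats(m.astype(np.uint8)); o=np.argsort(-st[1:,4])[:4]+1
    print(n,[(st[i].tolist(),ce[i].round(1).tolist()) for i in o])
E
```

```text
red 281.0 157.5 6
grommet two (array([ 0.54527455, -0.08459947,  0.20840653]), np.float64(0.0006428288692006289))
pin [ 0.55155131 -0.07887145  0.264     ]
pin [ 0.54210697 -0.08684929  0.271     ]
S [([495, 25, 3, 1, 3], [496.0, 25.0]), ([480, 26, 3, 1, 3], [481.0, 26.0]), ([500, 26, 3, 1, 3], [501.0, 26.0]), ([466, 104, 3, 1, 3], [467.0, 104.0])]
D [([225, 131, 20, 29, 186], [234.3, 145.2]), ([313, 275, 2, 6, 7], [313.3, 277.3]), ([175, 117, 3, 2, 3], [176.0, 117.7]), ([315, 285, 2, 2, 2], [315.5, 285.5])]
```

```bash
python3 -m handwheel '[[[0,0,-25,0,1],[0,0,-25,0,1],[0,0,-25,0,1],[0,0,-15,0,1],[0,0,0,0,1]]]' | tail -c 300
python3 -m handwheel '[[[26,-17,0,0,1],[26,-17,0,0,1],[26,-17,0,0,1],[26,-17,0,0,1],[25,-17,0,0,1]]]' | tail -c 300
python3 -m handwheel '[[[0,0,0,0,1],[0,0,0,0,1],[0,0,0,0,1]]]'
python3 - <<'E'
from h import *
D=np.load('pics/side0.npy',allow_pickle=True).item()
print('handle',plane(D,234.3,145.2,.284))
for n in('wrist','scene','side'):
    c=cam(n); np.save('pics/%s1.npy'%n,c,allow_pickle=True); cv2.imwrite('pics/%s1.png'%n,c['color'][...,::-1])
E
```

```text
time: 0.57
position: [0.6763, -0.0002, 0.3255]
tool_rot: [[-1.0, -0.0, 0.006], [-0.0, 1.0, 0.0], [-0.006, 0.0, -1.0]]
contact_force: [-0.5, -0.6, -0.1]
grip_width: 0.0856
time: 0.98
position: [0.5443, -0.0856, 0.3205]
tool_rot: [[-1.0, -0.0, -0.001], [-0.0, 1.0, 0.0], [0.001, 0.0, -1.0]]
contact_force: [0.4, -0.7, 0.7]
grip_width: 0.0853
time: 1.23
position: [0.5459, -0.085, 0.3212]
tool_rot: [[-1.0, 0.0, 0.0], [0.0, 1.0, 0.0], [-0.0, 0.0, -1.0]]
contact_force: [0.9, 0.5, -0.3]
grip_width: 0.0852
handle [0.49393302 0.01272325 0.284     ]
```

View pics/wrist1.png

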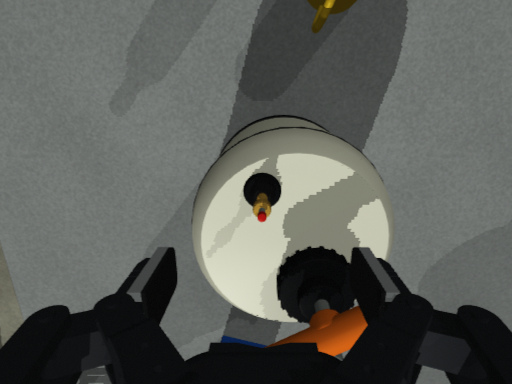

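Wrist view: red tip at about (262,217), brass below it, grommet centre at (263,190), handle at the bottom right. Next I get the xy position.

```bash
python3 - <<'E'
from h import *
W=np.load('pics/wrist1.npy',allow_pickle=True).item(); D=np.load('pics/side1.npy',allow_pickle=True).item();S=np.load('pics/scene1.npy',allow_pickle=True).item()
def red(c,r):
    im=c['color'].astype(int); m=(im[...,0]>120)&(im[...,1]<80)&(im[...,2]<80)
    k=np.zeros(m.shape,bool); k[r[1]:r[3],r[0]:r[2]]=1; m&=k; v,u=np.nonzero(m); print(len(u),u.mean() if len(u) else 0,v.mean() if len(u) else 0,(v.min(),v.max()) if len(u) else 0); return (u.mean(),v.mean()) if len(u) else None
w=red(W,(240,200,285,230)); d=red(D,(265,140,300,180))
im=W['color'].astype(int).sum(2); k=np.zeros(im.shape,np.uint8); k[165:225,235:290]=1
l,cc,st,ce=cv2.connectedComponentsWithStats(((im<110)&(k>0)).astype(np.uint8)); print(st[1:],ce[1:])
for z in(.265,.2685,.272): print(z,plane(W,*w,z))
for z in(.210,.2145,.219): print('grom',z,plane(W,262.5,190,z))
if d: print('two',two(ray(W,*w),ray(D,*d)))
print('two old',two(ray(W,*w),ray(D,281.0,157.5)))
a=W['color'][160:240,220:300,::-1]; b=D['color'][130:210,240:320,::-1]
cv2.imwrite('pics/crop1.png',np.hstack([cv2.resize(x,(400,400),interpolation=cv2.INTER_CUBIC) for x in(a,b)]))
E
```

```text
51 261.4901960784314 217.19607843137254 (np.int64(214), np.int64(221))
6 281.0 157.5 (np.int64(157), np.int64(158))
[[244 173  37  33 843]
 [259 212   6   2   8]] [[261.84223013 187.80308422]
 [261.         212.375     ]]
0.265 [ 0.5479256  -0.08120922  0.265     ]
0.2685 [ 0.54790403 -0.08268537  0.2685    ]
0.272 [ 0.54788247 -0.08416152  0.272     ]
grom 0.21 [ 0.5473097  -0.08409481  0.21      ]
grom 0.2145 [ 0.54729889 -0.08553071  0.2145    ]
grom 0.219 [ 0.54728808 -0.08696661  0.219     ]
two (array([ 0.54776374, -0.08159685,  0.26671082]), np.float64(0.0006863949004164879))
two old (array([ 0.54776374, -0.08159685,  0.26671082]), np.float64(0.0006863949004164879))
```

View pics/crop1.png

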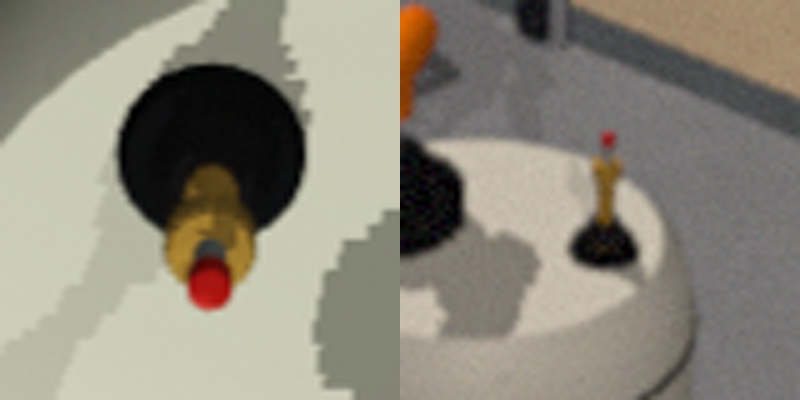

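```bash
python3 -m handwheel '[[[-1.8,2.5,0,0,1],[0,0,0,0.125,1],[0,0,0,0.125,1],[0,0,0,0.125,1],[0,0,0,0.125,1]]]' >/dev/null
python3 -m handwheel '[[[0,0,0,0.125,1],[0,0,0,0.125,1],[0,0,0,0.125,1],[0,0,0,0.125,1],[0,0,0,0.125,1]]]' >/dev/null
python3 -m handwheel '[[[0,0,0,0.125,1],[0,0,0,0.125,1],[0,0,0,0.125,1],[0,0,0,0.125,1],[0,0,0,0.125,1]]]' >/dev/null
python3 -m handwheel '[[[0,0,0,0,1],[0,0,0,0,1],[0,0,0,0,1]]]'
python3 - <<'E'
from h import *
print(bot.observe()['joints'].round(1))
A=np.load('pics/wrist1.npy',allow_pickle=True).item(); W=cam('wrist'); np.save('pics/wrist2.npy',W,allow_pickle=True)
im=W['color'].astype(int); m=((im[...,0]>120)&(im[...,1]<70)&(im[...,2]<70)).astype(np.uint8)
l,cc,st,ce=cv2.connectedComponentsWithStats(m)
for i in range(1,l):
  if st[i,4]>15: print(st[i],ce[i],two(ray(A,261.5,217.2),ray(W,*ce[i])))
print('pred',proj(W,[.5478,-.0823,.2675]))
E
```

```text
time: 2.88
position: [0.548, -0.0823, 0.321]
tool_rot: [[0.174, 0.985, -0.0], [0.985, -0.174, -0.0], [-0.0, -0.0, -1.0]]
contact_force: [-0.6, -0.4, -0.1]
grip_width: 0.0853
[  11.7    6.5   -6.3   -0.   -77.3 -111.7]
[ 331   14  119  187 1376] [380.55523256 101.49709302] (array([ 0.56280402,  0.33778233, -0.69208209]), np.float64(0.033466299229886205))
[381 125   6   9  18] [383.16666667 129.11111111] (array([ 0.55894277,  0.10415445, -0.09562721]), np.float64(0.0637329802393869))
[258 209   9   8  57] [262.42105263 212.19298246] (array([ 0.54781786, -0.08356866,  0.27045291]), np.float64(0.00017708694201476433))
[ 59 261  32  22 466] [ 72.04077253 271.02360515] (array([ 0.53151736, -0.13657681,  0.37867846]), np.float64(0.034229678375424615))
pred (np.float64(264.29562170761506), np.float64(210.3899409170728))
```

```bash
python3 -m handwheel '[[[-1.3,0,20,0,1],[0,0,20,0,1],[0,0,20,0,1],[0,0,15,0,1],[0,0,12,0,0.3]]]' 25
python3 -m handwheel '[[[0,0,0,0,0],[0,0,0,0,-0.3],[0,0,0,0,-0.5],[0,0,0,0,-0.5],[0,0,0,0,-0.5]]]' 25
python3 - <<'E'
from h import *
c=cam('side'); a=c['color'][120:200,230:340,::-1]
w=cam('wrist')['color'][130:280,160:360,::-1]
cv2.imwrite('pics/crop3.png',np.hstack([cv2.resize(x,(400,300),interpolation=cv2.INTER_CUBIC) for x in(a,w)]))
E
```

```text
time: 3.35
position: [0.5471, -0.0838, 0.2328]
tool_rot: [[0.176, 0.984, -0.001], [0.984, -0.176, -0.0], [-0.0, -0.001, -1.0]]
contact_force: [0.1, 0.3, -0.1]
grip_width: 0.0755
time: 3.77
position: [0.548, -0.0838, 0.2353]
tool_rot: [[0.178, 0.984, 0.002], [0.984, -0.178, 0.0], [0.0, 0.002, -1.0]]
contact_force: [-0.3, -1.0, 0.1]
grip_width: 0.0213
```

View pics/crop3.png

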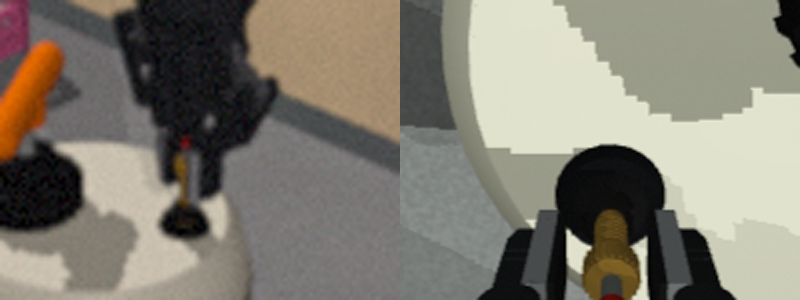

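The nut stands centred between the pads, which reach below it. Closing.

```bash
python3 -m handwheel '[[[0,0,0,0,-0.8],[0,0,0,0,-1],[0,0,0,0,-1],[0,0,0,0,-1],[0,0,0,0,-1]]]' 25
python3 -m handwheel '[[[0,0,-0.12,-0.125,-1],[0,0,-0.12,-0.125,-1],[0,0,-0.12,-0.125,-1],[0,0,-0.12,-0.125,-1],[0,0,-0.12,-0.125,-1]]]'
python3 -c "
from h import *
print(bot.observe()['torque'])"
```

```text
time: 4.28
position: [0.5478, -0.0836, 0.2345]
tool_rot: [[0.178, 0.984, 0.001], [0.984, -0.178, 0.0], [0.0, 0.001, -1.0]]
contact_force: [-0.5, 2.3, 2.3]
grip_width: 0.0114
time: 4.7
position: [0.5477, -0.0833, 0.2349]
tool_rot: [[-0.437, 0.9, 0.0], [0.9, 0.437, 0.001], [0.001, 0.001, -1.0]]
contact_force: [-0.3, 4.2, 1.5]
grip_width: 0.0116
[ 1.52385987 -0.01552251 -0.0702872 ]
```

```bash
python3 -m handwheel '[[[1,0.5,-0.12,-0.125,-1],[0,0,-0.12,-0.125,-1],[0,0,-0.12,-0.125,-1],[0,0,-0.12,-0.125,-1],[0,0,-0.12,-0.125,-1]]]' | sed -n '2p;4,5p'
python3 -m handwheel '[[[0,0,-0.12,-0.125,-1],[0,0,-0.12,-0.125,-1],[0,0,-0.12,-0.125,-1],[0,0,-0.12,-0.125,-1],[0,0,-0.12,-0.125,-1]]]' | sed -n '2p;4,5p'
python3 -c "
from h import *
s=bot.observe(); print(s['torque'],s['joints'].round(1))
c=cam('wrist'); a=c['color'][130:280,160:360,::-1]
cv2.imwrite('pics/crop4.png',cv2.resize(a,(400,300),interpolation=cv2.INTER_CUBIC))"
```

```text
position: [0.5476, -0.0825, 0.2355]
contact_force: [-0.6, 2.3, 1.9]
grip_width: 0.0114
position: [0.5474, -0.0825, 0.236]
contact_force: [-1.5, 3.7, 0.5]
grip_width: 0.0117
[ 0.99588143  0.27616925 -0.00599386] [ 11.7   9.  -14.4  -0.  -66.7  -4.2]
```

View pics/crop4.png

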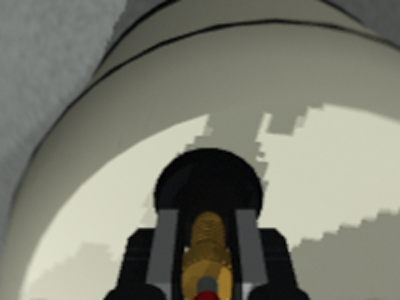

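```bash
python3 -m handwheel '[[[0,0.8,-0.12,-0.125,-1],[0,0,-0.12,-0.125,-1],[0,0,-0.12,-0.125,-1],[0,0,-0.12,-0.125,-1],[0,0,-0.12,-0.125,-1]]]' | sed -n '2p;4,5p'
python3 -c "
from h import *
s=bot.observe(); print(s['torque'],s['joints'].round(1))"
python3 -m handwheel '[[[0,0,-0.12,-0.125,-1],[0,0,-0.12,-0.125,-1],[0,0,-0.12,-0.125,-1],[0,0,-0.12,-0.125,-1],[0,0,-0.12,-0.125,-1]]]' | sed -n '2p;4,5p'
python3 -c "
from h import *
s=bot.observe(); print(s['torque'],s['joints'].round(1))"
python3 -m handwheel '[[[0,0,-0.12,-0.125,-1],[0,0,-0.12,-0.125,-1],[0,0,-0.12,-0.125,-1],[0,0,-0.12,-0.125,-1],[0,0,-0.12,-0.125,-1]]]' | sed -n '2p;4,5p'
python3 -c "
from h import *
s=bot.observe(); print(s['torque'],s['joints'].round(1))"
```

```text
position: [0.547, -0.0821, 0.2366]
contact_force: [-1.1, 1.5, 1.6]
grip_width: 0.0114
[ 0.45510312  0.50663675 -0.07670018] [ 11.8   8.9 -14.4   0.  -66.8  31.4]
position: [0.5468, -0.0822, 0.2371]
contact_force: [-1.3, 0.3, 1.1]
grip_width: 0.0116
[ 0.29656881  0.69122623 -0.06080055] [ 11.8   8.9 -14.3   0.  -66.9  67.2]
position: [0.5466, -0.0824, 0.2377]
contact_force: [-3.4, -0.1, 1.5]
grip_width: 0.0117
[-0.05978592  0.74476599 -0.05832012] [ 11.7   8.9 -14.3   0.  -67.  103. ]
```

```bash
python3 -m handwheel '[[[0,0,-0.12,-0.125,-1],[0,0,-0.12,-0.125,-1],[0,0,-0.12,-0.125,-1],[0,0,-0.12,-0.125,-1],[0,0,-0.12,-0.125,-1]]]' | sed -n '2p;4,5p'
python3 -m handwheel '[[[0,0,-0.12,-0.125,-1],[0,0,-0.12,-0.125,-1],[0,0,-0.12,-0.125,-1],[0,0,0,0,-1]]]' 
python3 -c "
from h import *
s=bot.observe(); print(s['torque'],s['joints'].round(1))"
python3 -m handwheel '[[[0,0,0,0,-0.7],[0,0,0,0,-0.6],[0,0,0,0,-0.5],[0,0,0,0,-0.5]]]'
```

```text
position: [0.5467, -0.0826, 0.2383]
contact_force: [-1.8, -1.5, 2.2]
grip_width: 0.0113
time: 7.58
position: [0.5469, -0.0826, 0.2388]
tool_rot: [[0.99, -0.138, -0.001], [-0.138, -0.99, -0.001], [-0.001, 0.001, -1.0]]
contact_force: [-1.5, -1.1, 1.6]
grip_width: 0.0112
[-0.67430174  0.56885262 -0.04592545] [ 1.170e+01  8.800e+00 -1.420e+01  1.000e-01 -6.710e+01  1.603e+02]
time: 7.92
position: [0.5475, -0.0817, 0.2387]
tool_rot: [[0.99, -0.143, 0.0], [-0.143, -0.99, 0.0], [-0.0, -0.0, -1.0]]
contact_force: [-0.1, -0.1, 1.2]
grip_width: 0.0212
```

```bash
python3 -m handwheel '[[[0,0,0,0,-0.3],[0,0,0,0.125,-0.3],[0,0,0,0.125,-0.3],[0,0,0,0.125,-0.3],[0,0,0,0.125,-0.3]]]' >/dev/null
python3 -m handwheel '[[[0,0,0,0.125,-0.3],[0,0,0,0.125,-0.3],[0,0,0,0.125,-0.3],[0,0,0,0.125,-0.3],[0,0,0,0.125,-0.3]]]' >/dev/null
python3 -m handwheel '[[[0,0,0,0.125,-0.3],[0,0,0,0.125,-0.3],[0,0,0,0.125,-0.3],[0,0,0,0.125,-0.3],[0,0,0,0.125,-0.3]]]' >/dev/null
python3 -m handwheel '[[[0,0,0,0.125,-0.3],[0,0,0,0.125,-0.3],[0,0,0,0.125,-0.3],[0,0,0,0.125,-0.3],[0,0,0,0.125,-0.3]]]' >/dev/null
python3 -m handwheel '[[[0,0,0,0.125,-0.3],[0,0,0,0.125,-0.3],[0,0,0,0.125,-0.3],[0,0,0,0,-0.3],[0,0,0,0,-0.3]]]'
python3 -c "
from h import *
s=bot.observe(); print(s['torque'],s['joints'].round(1))"
python3 -m handwheel '[[[0,0,0,0,-0.5],[0,0,0,0,-0.7],[0,0,0,0,-1],[0,0,0,0,-1],[0,0,0,0,-1]]]' 25
python3 -m handwheel '[[[0,0,-0.12,-0.125,-1],[0,0,-0.12,-0.125,-1],[0,0,-0.12,-0.125,-1],[0,0,-0.12,-0.125,-1],[0,0,-0.12,-0.125,-1]]]'
python3 -c "
from h import *
s=bot.observe(); print(s['torque'],s['joints'].round(1))"
```

```text
time: 10.0
position: [0.5475, -0.0818, 0.2388]
tool_rot: [[-0.968, -0.251, -0.0], [-0.251, 0.968, 0.0], [-0.0, 0.0, -1.0]]
contact_force: [0.3, -1.1, 0.0]
grip_width: 0.0296
[0.04039905 0.04139492 0.04502108] [ 11.8   8.8 -14.1  -0.  -67.    2.7]
time: 10.42
position: [0.5473, -0.082, 0.2389]
tool_rot: [[-0.969, -0.248, -0.0], [-0.248, 0.969, -0.0], [0.0, 0.0, -1.0]]
contact_force: [-1.1, 0.8, 0.7]
grip_width: 0.0115
time: 10.83
position: [0.5472, -0.082, 0.2394]
tool_rot: [[-0.636, -0.772, -0.001], [-0.772, 0.636, -0.0], [0.0, 0.0, -1.0]]
contact_force: [-1.8, -0.8, 0.2]
grip_width: 0.0115
[-0.19948872  0.58625678 -0.04842762] [ 11.8   8.8 -14.1   0.  -67.1  38.7]
```

```bash
python3 -m handwheel '[[[0,0,-0.12,-0.125,-1],[0,0,-0.12,-0.125,-1],[0,0,-0.12,-0.125,-1],[0,0,-0.12,-0.125,-1],[0,0,-0.12,-0.125,-1]]]' | sed -n '2p;4,5p'
python3 -c "
from h import *
print(bot.observe()['torque'])"
python3 -m handwheel '[[[0,0,-0.12,-0.125,-1],[0,0,-0.12,-0.125,-1],[0,0,-0.12,-0.125,-1]]]' | sed -n '2p;4,5p'
python3 -c "
from h import *
print(bot.observe()['torque'])"
python3 -m handwheel '[[[0,0,-0.12,-0.125,-1],[0,0,-0.12,-0.125,-1],[0,0,-0.12,-0.125,-1]]]' | sed -n '2p;4,5p'
python3 -c "
from h import *
print(bot.observe()['torque'])"
python3 -m handwheel '[[[0,0,-0.1,-0.125,-1],[0,0,0,-0.125,-1],[0,0,0,-0.125,-1]]]' | sed -n '2p;4,5p'
python3 -c "
from h import *
s=bot.observe(); print(s['torque'],s['joints'].round(1))"
```

```text
position: [0.5472, -0.0821, 0.2401]
contact_force: [-2.7, -0.7, 1.4]
grip_width: 0.0111
[-0.26109495  0.52981174 -0.1017392 ]
position: [0.5471, -0.0821, 0.2404]
contact_force: [-1.6, -0.6, -0.1]
grip_width: 0.0115
[-0.53906561  0.55415163  0.16061523]
position: [0.5471, -0.0822, 0.2405]
contact_force: [-0.3, -1.9, -0.4]
grip_width: 0.0113
[-0.55978079  0.39970269 -0.17493717]
position: [0.5469, -0.0822, 0.2405]
contact_force: [-1.1, -1.1, 0.3]
grip_width: 0.0111
[-0.65303806  0.51045019 -0.24605403] [ 11.7   8.8 -14.    0.  -67.3 139. ]
```

```bash
python3 -m handwheel '[[[0,0,0,0,-0.6],[0,0,0,0,-0.4],[0,0,0,0,-0.1],[0,0,0,0,-0.1],[0,0,0,0,-0.1]]]'|sed -n '2p;4,5p'
python3 -m handwheel '[[[0,0,-15,0,-0.1],[0,0,-20,0,-0.1],[0,0,-20,0,-0.1],[0,0,-15,0,-0.1],[0,0,0,0,-0.1]]]'|sed -n '2p;4,5p'
python3 -m handwheel '[[[0,0,0,0,-0.5],[0,0,0,0,-1],[0,0,0,0,-1],[0,0,0,0,-1],[0,0,0,0,-1]]]'
python3 - <<'E'
from h import *
print(bot.observe()['joints'].round(1))
A=np.load('pics/wrist1.npy',allow_pickle=True).item();B=np.load('pics/wrist2.npy',allow_pickle=True).item()
c=cam('wrist'); np.save('pics/wrist5.npy',c,allow_pickle=True); im=c['color'].astype(int); m=((im[...,0]>120)&(im[...,1]<70)&(im[...,2]<70)).astype(np.uint8)
l,cc,st,ce=cv2.connectedComponentsWithStats(m)
for i in range(1,l):
  if 15<st[i,4]<150: print(st[i],ce[i],two(ray(A,261.5,217.2),ray(c,*ce[i])),two(ray(B,262.4,212.2),ray(c,*ce[i])))
d=cam('side')
cv2.imwrite('pics/crop5.png',np.hstack([cv2.resize(x,(400,400),interpolation=cv2.INTER_CUBIC) for x in(c['color'][140:300,180:340,::-1],d['color'][110:200,230:320,::-1])]))
E
```

```text
position: [0.5476, -0.0818, 0.2409]
contact_force: [-0.2, -0.6, 0.8]
grip_width: 0.0382
position: [0.549, -0.082, 0.3146]
contact_force: [0.8, 0.5, 1.7]
grip_width: 0.0386
time: 13.25
position: [0.5473, -0.0819, 0.3102]
tool_rot: [[0.869, -0.494, -0.001], [-0.494, -0.869, -0.0], [-0.001, 0.001, -1.0]]
contact_force: [-0.6, -0.3, 0.4]
grip_width: -0.0001
[ 11.8   6.7  -7.4  -0.  -76.  138.6]
[121 150   5  10  19] [123.42105263 154.73684211] (array([ 0.52326715, -0.03868034,  0.26260001]), np.float64(0.09112636914568983)) (array([ 0.52504825, -0.04297246,  0.34095214]), np.float64(0.07195705547205608))
[259 215   9  11  77] [262.76623377 220.01298701] (array([ 0.54786195, -0.08326657,  0.26990552]), np.float64(5.553641268185282e-05)) (array([ 0.54789214, -0.08349767,  0.26980302]), np.float64(0.00041516995240634195))
```

View pics/crop5.png

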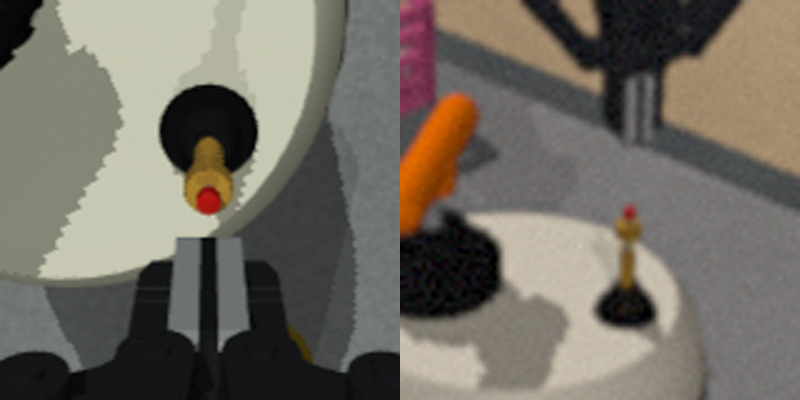

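Picture: the nut is up, directly beneath the red tip, and the stem is upright. The fingers are shut. Next I descend slowly, watching the force.

```bash
python3 -m handwheel '[[[0.4,0.7,10,0,-1],[0,0,10,0,-1],[0,0,8,0,-1],[0,0,5,0,-1],[0,0,0,0,-1]]]' 60|sed -n '1,2p;4,5p'
python3 -m handwheel '[[[0,0,0,0,-1],[0,0,0,0,-1]]]' |sed -n '2p;4p'
python3 -m handwheel '[[[0,0,1,0,-1],[0,0,0,0,-1]]]' |sed -n '2p;4p'
python3 -m handwheel '[[[0,0,1,0,-1],[0,0,0,0,-1]]]' |sed -n '2p;4p'
python3 -m handwheel '[[[0,0,1,0,-1],[0,0,0,0,-1]]]' |sed -n '2p;4p'
python3 -m handwheel '[[[0,0,0,0,-1]]]' |sed -n '2p;4p'
```

```text
time: 13.77
position: [0.5466, -0.0827, 0.2759]
contact_force: [-0.4, -0.1, 0.2]
grip_width: 0.0002
position: [0.5477, -0.0827, 0.2782]
contact_force: [-0.1, 0.8, 0.1]
position: [0.5476, -0.0826, 0.2771]
contact_force: [-0.4, 0.6, -0.4]
position: [0.5474, -0.0827, 0.2759]
contact_force: [-0.3, 0.2, -0.9]
position: [0.5474, -0.0827, 0.2747]
contact_force: [0.2, -0.9, -0.2]
position: [0.5474, -0.0827, 0.2748]
contact_force: [-1.3, 0.3, -0.1]
```

```bash
python3 -m handwheel '[[[0,0,1,0,-1],[0,0,0,0,-1]]]' |sed -n '2p;4p'
python3 -m handwheel '[[[0,0,1,0,-1],[0,0,0,0,-1]]]' |sed -n '2p;4p'
python3 -m handwheel '[[[0,0,0.5,0,-1],[0,0,0,0,-1]]]' |sed -n '2p;4p'
python3 -m handwheel '[[[0,0,0.5,0,-1],[0,0,0,0,-1]]]' |sed -n '2p;4p'
python3 -m handwheel '[[[0,0,0.5,0,-1],[0,0,0,0,-1]]]' |sed -n '2p;4p'
```

```text
position: [0.5474, -0.0827, 0.2737]
contact_force: [0.9, 0.0, 0.3]
position: [0.5474, -0.0827, 0.2727]
contact_force: [0.4, 0.3, -0.8]
position: [0.5474, -0.0827, 0.2723]
contact_force: [-0.1, 0.3, -0.2]
position: [0.5474, -0.0827, 0.2718]
contact_force: [-0.2, 0.5, -0.8]
position: [0.5475, -0.0827, 0.2713]
contact_force: [0.4, -0.4, 0.2]
```

```bash
python3 -m handwheel '[[[0,0,0.5,0,-1],[0,0,0,0,-1]]]' |sed -n '2p;4p'
python3 -m handwheel '[[[0,0,0.5,0,-1],[0,0,0,0,-1]]]' |sed -n '2p;4p'
python3 -m handwheel '[[[0,0,0.5,0,-1],[0,0,0,0,-1]]]' |sed -n '2p;4p'
```

```text
position: [0.5476, -0.0827, 0.2711]
contact_force: [-0.2, 0.1, 2.0]
position: [0.5476, -0.0827, 0.2705]
contact_force: [0.5, -0.1, 2.2]
position: [0.5475, -0.0827, 0.2699]
contact_force: [-1.2, 0.6, 2.1]
```

Contact at z≈0.271, with the spring felt at about 2 N.

```bash
python3 -m handwheel '[[[0,0,0.4,0,-1],[0,0,0,0,-1]]]' |sed -n '2p;4p'
python3 -m handwheel '[[[0,0,0.4,0,-1],[0,0,0,0,-1]]]' |sed -n '2p;4p'
```

```text
position: [0.5476, -0.0827, 0.2696]
contact_force: [-0.2, -0.0, 2.3]
position: [0.5476, -0.0827, 0.2693]
contact_force: [-0.6, 0.9, 3.8]
```

```bash
python3 -m handwheel '[[[0,0,0.3,0,-1],[0,0,0,0,-1]]]' |sed -n '2p;4p'
python3 -m handwheel '[[[0,0,0.3,0,-1],[0,0,0,0,-1]]]' |sed -n '2p;4p'
```

```text
position: [0.5477, -0.0827, 0.2691]
contact_force: [0.0, 0.3, 4.6]
position: [0.5477, -0.0828, 0.2689]
contact_force: [0.4, -0.5, 5.6]
```

```bash
python3 -m handwheel '[[[0,0,0.3,0,-1],[0,0,0,0,-1]]]' |sed -n '2p;4p'
python3 -m handwheel '[[[0,0,0.3,0,-1],[0,0,0,0,-1]]]' |sed -n '2p;4p'
python3 -m handwheel '[[[0,0,0.3,0,-1],[0,0,0,0,-1]]]' |sed -n '2p;4p'
```

```text
position: [0.5478, -0.0828, 0.2688]
contact_force: [-0.1, 0.6, 5.9]
position: [0.5479, -0.0828, 0.2686]
contact_force: [-0.3, -0.3, 6.5]
position: [0.548, -0.0828, 0.2685]
contact_force: [-0.8, -0.4, 7.9]
```

```bash
python3 -m handwheel '[[[0,0,0.3,0,-1],[0,0,0,0,-1]]]' |sed -n '2p;4p'
python3 -m handwheel '[[[0,0,0.2,0,-1],[0,0,0,0,-1]]]' |sed -n '2p;4p'
python3 -m handwheel '[[[0,0,0,0,-1],[0,0,0,0,-1]]]' |sed -n '2p;4p'
```

```text
position: [0.5481, -0.0828, 0.2683]
contact_force: [0.5, 0.2, 7.8]
position: [0.5481, -0.0829, 0.2683]
contact_force: [-0.1, 0.8, 9.4]
position: [0.5481, -0.0828, 0.2682]
contact_force: [-1.1, 0.4, 8.6]
```

```bash
python3 -m handwheel '[[[0,0,0.3,0,-1],[0,0,0,0,-1]]]' |sed -n '2p;4p'
for i in 1 2 3; do :; done
python3 -m handwheel '[[[0,0,0,0,-1]]]' |sed -n '4p'
python3 -m handwheel '[[[0,0,0,0,-1]]]' |sed -n '4p'
python3 -m handwheel '[[[0,0,0,0,-1]]]' |sed -n '4p'
python3 -m handwheel '[[[0,0,0,0,-1]]]' |sed -n '4p'
```

```text
position: [0.5482, -0.0829, 0.2681]
contact_force: [-0.7, -0.2, 10.0]
contact_force: [-0.6, 0.4, 9.8]
contact_force: [-1.2, 0.1, 9.5]
contact_force: [-0.9, 0.5, 8.9]
contact_force: [-0.5, -0.1, 9.6]
```

Steady at about 9.6 N. A touch more, then hold for over 2 s.

```bash
python3 -m handwheel '[[[0,0,0.15,0,-1],[0,0,0,0,-1],[0,0,0,0,-1],[0,0,0,0,-1],[0,0,0,0,-1]]]' |sed -n '2p;4p'
python3 -m handwheel '[[[0,0,0,0,-1],[0,0,0,0,-1],[0,0,0,0,-1],[0,0,0,0,-1],[0,0,0,0,-1]]]' |sed -n '2p;4p'
python3 -m handwheel '[[[0,0,0,0,-1],[0,0,0,0,-1],[0,0,0,0,-1],[0,0,0,0,-1],[0,0,0,0,-1]]]' |sed -n '2p;4p'
python3 -m handwheel '[[[0,0,0,0,-1],[0,0,0,0,-1],[0,0,0,0,-1],[0,0,0,0,-1],[0,0,0,0,-1]]]' |sed -n '2p;4p'
python3 -m handwheel '[[[0,0,0,0,-1],[0,0,0,0,-1],[0,0,0,0,-1],[0,0,0,0,-1],[0,0,0,0,-1]]]' |sed -n '2p;4p'
```

```text
position: [0.5483, -0.0829, 0.2681]
contact_force: [-0.9, 0.6, 9.6]
position: [0.5482, -0.0829, 0.268]
contact_force: [-1.0, 0.1, 10.2]
position: [0.5483, -0.0829, 0.2681]
contact_force: [-1.2, 0.7, 9.9]
position: [0.5483, -0.0829, 0.2681]
contact_force: [-0.4, -0.4, 9.5]
position: [0.5482, -0.0829, 0.268]
contact_force: [-0.8, -0.1, 9.6]
```

```bash
python3 -m handwheel '[[[0,0,-1,0,-1],[0,0,-1,0,-1],[0,0,-1,0,-1],[0,0,-2,0,-1],[0,0,-3,0,-1]]]' |sed -n '2p;4p'
python3 -m handwheel '[[[0,0,-5,0,-1],[0,0,-10,0,-1],[0,0,-10,0,-1],[0,0,-10,0,-1],[0,0,0,0,-1]]]' |sed -n '2p;4p'
python3 -m handwheel '[[[0,0,0,0,-1],[0,0,0,0,-1],[0,0,0,0,-1],[0,0,0,0,-1],[0,0,0,0,-1]]]'
python3 - <<'E'
from h import *
A=np.load('pics/wrist1.npy',allow_pickle=True).item()
c=cam('wrist'); im=c['color'].astype(int); m=((im[...,0]>120)&(im[...,1]<70)&(im[...,2]<70)).astype(np.uint8)
l,cc,st,ce=cv2.connectedComponentsWithStats(m)
for i in range(1,l):
  if 30<st[i,4]<150: print(st[i],two(ray(A,261.5,217.2),ray(c,*ce[i])))
s=cam('scene');d=cam('side')
cv2.imwrite('pics/end.png',np.vstack([np.hstack([cv2.resize(c['color'][140:290,180:380,::-1],(400,300)),cv2.resize(d['color'][120:195,230:330,::-1],(400,300),interpolation=cv2.INTER_CUBIC)]),np.hstack([cv2.resize(x['color'][...,::-1],(400,300)) for x in(s,d)])]))
E
```

```text
position: [0.547, -0.0826, 0.2739]
contact_force: [-0.1, 1.2, -0.3]
position: [0.5486, -0.0828, 0.3127]
contact_force: [-1.1, 0.1, 1.3]
time: 21.35
position: [0.5473, -0.0827, 0.3092]
tool_rot: [[0.87, -0.494, -0.001], [-0.494, -0.87, -0.0], [-0.001, 0.0, -1.0]]
contact_force: [-0.3, 0.9, -1.1]
grip_width: 0.0001
[258 214  10  11  82] (array([ 0.54789811, -0.08327715,  0.26990277]), np.float64(1.9966837784919602e-05))
```

View pics/end.png

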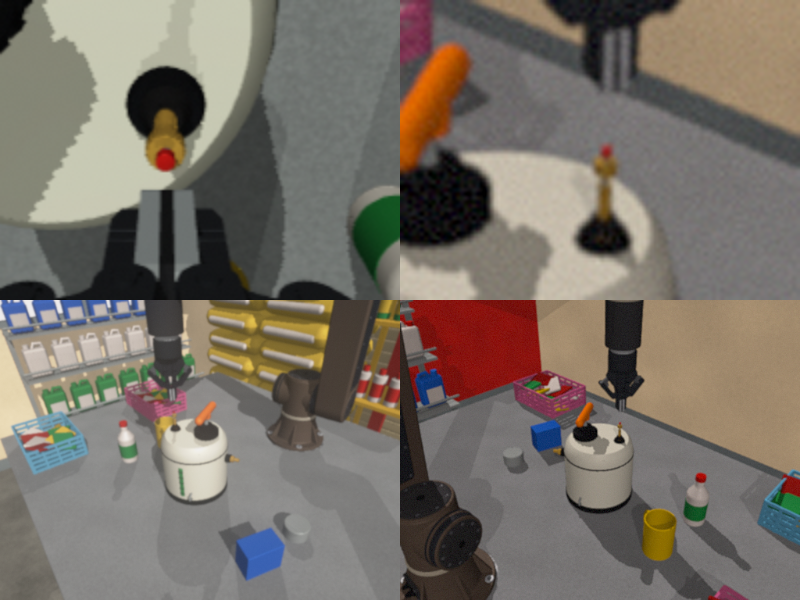

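The nut is up under the red tip, the pin is back at its old height (0.2699 m), the stem is upright and the goods stand where they were. I'm handing it in.

```bash
python3 -c "
from h import *
print(order.finish_job())"
```

```text
the job is handed in; nothing more can be done
None
```

The job is done and handed in at about 21 s of the 67 s allowed; the hand-in reports no verdict.

- **Nut:** I unscrewed it counter-clockwise in two grasps at a 25 N grip. Turning took about 0.06 N m. The torque then rose to about 0.25 N m with the gripper 6 mm higher, so I took that as the end stop and let go.
- **Pin:** With closed fingers I met the tip at z ≈ 0.271 m. It bottomed about 2 mm further down. I pressed 9.5–10.2 N for over 2 s; the highest reading was 10.2 N, against the 13 N bending limit. I then lifted straight off.
- **Last checks:** The camera puts the pin tip at the same point as before the press (z 0.2699 m). The nut looks up and the stem upright. The goods look unmoved compared with the first picture, but I did not measure them. The robot touches nothing.
- **Readings that disagreed:**
  - The gripper read about 11.5 mm on the 13 mm nut.
  - One torque reading near the end stop had the opposite sign (+0.16 N m), probably from the pads slipping.
  - The camera and the grip forces differed by about 1.5 mm on where the valve stands, so I used a point in between.

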